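Pin the bench stop bar

TASK

Nothing holds the sliding stop bar in its bracket on the bench. Take the linch pin out of its wooden parking block, feel for the hole near the bar's front end and push the pin down through it until its head sits flush on the bar, then flip the pin's sprung ring out over the bar's end and down until it snaps shut below the pin's point. Do not force the pin where it meets solid metal, let go at the end, and leave the other things on the bench where they are.

Things in the scene. Friction and masses are not known exactly. Their poses are not given: they have to be found in the camera images.
- bracket: grey steel bracket bolted to the bench: foot plate 130 mm wide, 10 mm thick, and above it a square sleeve 60 mm long (x), 44 mm wide (y), top at 110 mm. Origin on the bench under the sleeve's middle; z up; its -x points towards the robot (turned up to 0.45 rad). A bright square steel bar runs level through the sleeve along x at y = 0.
- sleeve_front (a point): middle of the sleeve's front face (bracket x = -30 mm), on the bar's centre line, 87 mm above the bench. The bar is 26 x 26 mm, top face 100 mm and underside 74 mm above the bench, and sticks out here towards -x. About 12 N along x slides it. A wooden stop board, 130 mm wide, top at 102 mm, is fixed to its rear end.
- slot_mid (a point): fixed point on the plane of the bar's top face, on its centre line, at bracket x = -84 mm. The bar's hole, 13.5 mm, round, straight down through, 1 mm chamfer, 22 mm behind the bar's front end, lies up to 22 mm from here either way along x: the bar has end play and is not measured. Beyond its front end a probe meets only air.
- park: wooden parking block fixed to the bench, 70 x 70 x 60 mm high, with a 13.5 mm hole 50 mm deep in the middle of its top; the pin stands in it at the start. Origin under its middle.
- linchpin: steel linch pin, about 140 g, upright. Origin on its axis at the underside of its head (the shoulder), z up. Below: shank 12 mm thick, 44 mm long, the last 4 mm tapered to 10.5 mm. Above: collar, 22 mm wide, 10 mm high, then a grip block 18 (x) by 14 mm (y), from 10 to 40 mm above the origin. The ring's hinge runs along y at 5 mm; the open ring points to the pin's -x.
- pin_grip (a point): middle of the top of the grip block, 40 mm above the shoulder. Gripped across the pin's y with the fingertips more than 14 mm above the shoulder, the fingers clear the open ring when they close and open.
- pin_tip (a point): centre of the pin's lower end, 44 mm below the shoulder
- ring (a joint): angle of the sprung ring: 0 (stop) is open, pointing to the pin's -x, 20 degrees above level; it grows as the far edge goes down; 1.92 (stop) is shut, hanging straight down with its far edge below the pin's tip. Over-centre spring: it pushes back to open below 0.96 and snaps shut above that; 3 to 4 N at the far edge flip it.
- ring_edge (a point): middle of the ring's far edge, 60 mm from the hinge. The ring is of 5 mm dark steel wire, 49 mm wide over all, 39 mm inside. It goes around the bar only if it swings over the bar's front end, so the pin's -x must point out past that end.
- offcut: bystander: pale wood offcut 90 x 60 x 40 mm; origin at the middle of its underside at the start
- tin: bystander: white jar, 70 mm wide, 100 mm tall; origin at the middle of its underside
- spanner: bystander: steel spanner lying flat
Things that resemble listed ones, but are neither listed nor needed, are in the scene too. There is more than one size of the bracket; the job needs the middle-sized.

How it is judged:
On the way, in this order (a step that is already met when the one before it is completed fails the run):
1. the pin is pushed home through the bar and let go, with its ring still open (z of linchpin in the frame of bracket between 0.097 and 0.1028 m and y of linchpin in the frame of bracket between -0.005 and 0.005 m and x of linchpin in the frame of bracket between -0.112 and -0.056 m and angle between the z axis of linchpin and the z axis of bracket, either way round below 0.14 rad and contact force between the fingers and linchpin below 0.1 N and value of joint ring below 0.7 rad), for 0.2 s.
2. the ring is flipped shut over the bar's end with the pin home (z of linchpin in the frame of bracket between 0.097 and 0.1028 m and y of linchpin in the frame of bracket between -0.005 and 0.005 m and x of linchpin in the frame of bracket between -0.112 and -0.056 m and angle between the z axis of linchpin and the z axis of bracket, either way round below 0.14 rad and value of joint ring above 1.75 rad), for 0.2 s.
At the end, for the whole second after the job is handed in: The pin stands upright (within 0.14 rad) through the hole in the bar, its shoulder within about 3 mm of the bar's top face, the ring shut (joint above 1.75), everything at rest and let go (all of step 2 and linear speed of linchpin below 0.02 m/s and contact force between the fingers and linchpin below 0.1 N); the robot touches nothing.
It fails at once if the pin or its ring is forced against the bar or bracket with more than 60 N (contact force between linchpin and bracket above 60 N).
It fails at once if the offcut is shoved out of its place (more than 30 mm) (distance of offcut from where it was at the start of the episode above 0.03 m).
It fails at once if the tin is shoved out of its place (more than 30 mm) (distance of tin from where it was at the start of the episode above 0.03 m).
It fails at once if the spanner is shoved out of its place (more than 30 mm) (distance of spanner from where it was at the start of the episode above 0.03 m).
It also fails if it takes over 72 s, if anything falls off the work surface, if the arm or the gripper's body presses on something with over 40 N, if the wrist force passes 120 N, or if a joint passes its speed limit or range.

ROBOT

A 7-joint arm with a two-finger parallel gripper is mounted at the origin on the work surface. World frame = base frame: x ahead of the robot, y to its left, z up, the work surface at z = 0. Lengths are in m, angles in rad, forces in N, time in s.
With the tool pointing down it reaches from about 0.4 to 0.85 m from the base axis. Payload 4.4 kg.
Tool frame: the origin (TCP) lies at the very end of the fingers, on their centre line; the grasp point (between the pads) lies 19 mm behind it (hold_point_z is the distance from the TCP to the grasp point, in m); z points along the fingers, y is the line along which they close (so a half turn about z gives the same grasp; the last joint's range is limited). The gripper opens to 94 mm and grips with 3 to 60 N. Pads are 16 mm wide; open, the fingers measure 119 mm over their backs; the gripper's body (75 mm by 177 mm) begins 78 mm behind the grasp point.
Start: joints at [-1.219, 0.628, 0.038, 1.517, -0.027, 0.996, -0.02], TCP at [0.264, 0.594, 0.174] pointing down, gripper open.
Joint ranges: [-3.06, 3.06], [-0.37, 2.12], [-1.25, 1.32], [0.18, 2.47], [-1.1, 4.24], [0.23, 1.98], [-2.94, 2.94]. Speed limits (rad/s): [2.57, 2.57, 3.14, 3.14, 3.14, 3.14, 3.14].

INTERFACE

Orientations are given as a unit quaternion [w, x, y, z].
In Python, from rig import sense, camera, hand_in, hold_point_z gives the robot as it stands.
- The arm moves only by the tool servo_tool, never from a script. Its argument "increments" is a list of rows, each a list of 3 entries, a list of its own where there are three numbers: the shift along the tool's x, y, z in mm, then the turn, a rotation vector about the tool's x, y, z in rad, then the opening, from -1 (shut) to 1 (fully open). A call has 1 to 20 rows; each row shifts and turns the commanded pose from where the row before left it, along the tool's axes as they then stand; what a row does not reach is not made up. A row lasts 1/10 s, in which the tool goes at most 50 mm and 8.59 degrees, less where a joint would pass 70% of its speed; a pose out of reach is approached as far as the arm can. A call is refused whole if a number of a shift passes 50 or a number of a turn 0.15, either way. A call with a gripper value outside its range is refused whole. The fingers move at their own pace and stop on an object; "squeeze" is the grip in N (left out, the last holds). Time passes only in rows, so rows that do not move let the fingers close. It gives the time, the measured TCP pose, the force, the opening and the grip force at its end, in the units of the state.
- sense(): the state, without advancing time (a new reading comes with each control period).
- camera(name): name is "side" or "top" or "wrist"; returns a dict with "image" (400x640x3 uint8, red, green, blue), "mtx" (3x3 intrinsics, pixels), "T" (4x4, takes a point from camera to world coordinates). Camera axes: x right, y down, z forward; pixel columns grow to the right and rows downward; lengths in m; the calibration is good to about 2 mm. A picture is of the moment at which its call begins. There is no depth.
- hand_in(): hands the job in; it is judged then, once.
The state is a dict: "clock": time; "joint_positions": joint angles; "dq": joint speeds; "joint_efforts": joint torques, N m; "tcp_pos": TCP position; "ee_rot": TCP orientation; "contact_force": force on the tool from outside, world axes, zero at the start; "moment": the same for the moment, N m; "gripper_width": finger opening in m; "gripper_force": force on a finger pad.
Only numpy, scipy, OpenCV 4.12 (cv2) and the standard library are available. Lean on these libraries where they do the work, as an engineer would, in place of code of your own. Each camera call takes 0.05 s, during which the arm holds its last target. There are 200 camera calls.

## Working session

There is one attempt and no reset: what is moved stays moved. The work goes in short steps, Python scripts to look and compute and a tool call to move; the robot and the scene stay as the last step left them, time stands still between calls to the robot, and variables do not carry over. Pictures are saved under pics/ and viewed, at most 10 in all, crops included, and the job is handed in when it is done.

Besides the shell and the picture viewer there is one more tool, called after "Request:" in YAML: its name, and indented under it one key for each argument. servo_tool: Moves the arm, as the interface text tells. Its arguments: {"type":"object","properties":{"increments":{"type":"array","items":{"type":"array"}},"squeeze":{"type":"number"}},"required":["increments"]}

```bash
mkdir -p pics
cat > h.py <<'E'
import numpy as np,cv2
from rig import sense,camera
def snap(n,f):
    c=camera(n); cv2.imwrite(f'pics/{f}.png',c['image'][:,:,::-1]); np.savez(f'pics/{f}.npz',mtx=c['mtx'],T=c['T'],image=c['image']); return c
def ray(c,px):
    d=np.linalg.inv(c['mtx'])@np.array([px[0],px[1],1.]); R=c['T'][:3,:3]; return c['T'][:3,3],R@d
def onz(c,px,z):
    o,d=ray(c,px); return o+d*(z-o[2])/d[2]
def proj(c,P):
    q=np.linalg.inv(c['T'])@np.append(P,1); u=c['mtx']@q[:3]; return u[:2]/u[2]
def load(f): return dict(np.load(f'pics/{f}.npz'))
E
python3 - <<'E'
from h import *
from rig import hold_point_z
s=sense();print({k:np.round(v,3) for k,v in s.items()},hold_point_z)
for n in('top','side'):
    c=snap(n,n+'0');print(n,c['mtx'].round(1).tolist(),c['T'].round(3).tolist())
E
```

```text
{'clock': np.float64(0.0), 'joint_positions': array([-1.219,  0.629,  0.038,  1.518, -0.027,  0.996, -0.02 ]), 'dq': array([ 0.   ,  0.002,  0.001, -0.002, -0.001, -0.001, -0.001]), 'joint_efforts': array([-0.0000e+00, -5.4971e+01,  1.1440e+00, -1.8663e+01, -5.2000e-02,
        2.4000e-02,  0.0000e+00]), 'tcp_pos': array([0.263, 0.593, 0.174]), 'ee_rot': array([-0.   ,  0.207,  0.978, -0.001]), 'contact_force': array([-0.478,  0.973,  0.356]), 'moment': array([-0.012,  0.006, -0.03 ]), 'gripper_force': np.float64(0.0), 'gripper_width': np.float64(0.094)} 0.0188
top [[367.6, 0.0, 320.6], [0.0, 367.6, 199.8], [0.0, 0.0, 1.0]] [[-0.021, -0.978, 0.21, 0.305], [-1.0, 0.022, 0.002, 0.019], [-0.007, -0.21, -0.978, 0.909], [0.0, 0.0, 0.0, 1.0]]
side [[392.6, 0.0, 319.1], [0.0, 392.6, 203.0], [0.0, 0.0, 1.0]] [[0.835, -0.317, 0.449, -0.007], [-0.55, -0.468, 0.692, -0.752], [-0.009, -0.825, -0.565, 0.705], [0.0, 0.0, 0.0, 1.0]]
```

View pics/top0.png

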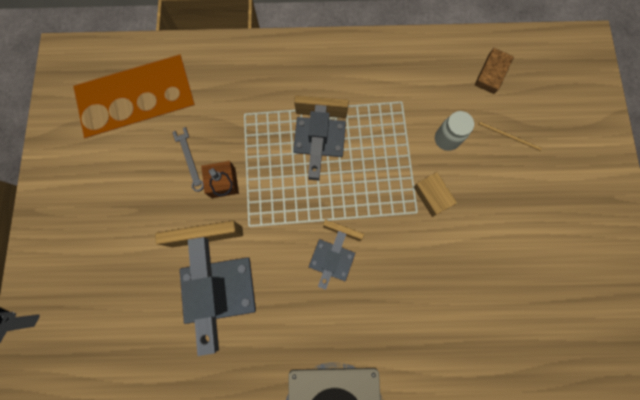

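View pics/side0.png

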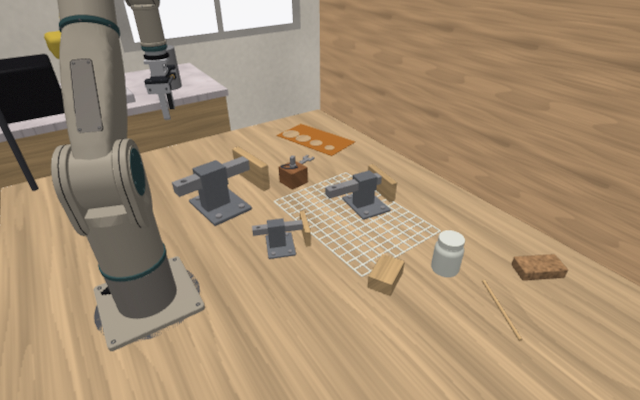

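Top view: three brackets, at (205,290) large, (318,137) middle and (332,260) small. The middle one on the white grid fits by size. The parking block with pin and ring is at (219,180), offcut (436,193), tin (458,128), spanner (188,160). Next I'll confirm with enlarged crops.

Run:
```python
from h import *
c=load('top0')
im=c['image'][:,:,::-1]
cv2.imwrite('pics/cropA.png',cv2.resize(im[90:210,190:360],None,fx=4.6,fy=4.6,interpolation=cv2.INTER_CUBIC))
# dark grey/steel masks
for n,(y0,y1,x0,x1) in dict(mid=(90,190,285,360),big=(225,365,170,265),small=(225,295,300,370)).items():
    hsv=cv2.cvtColor(c['image'][y0:y1,x0:x1],cv2.COLOR_RGB2HSV)
    m=((hsv[...,1]<60)&(hsv[...,2]<130)).astype(np.uint8)
    cs,_=cv2.findContours(m,0,2);k=max(cs,key=cv2.contourArea)
    print(n,cv2.contourArea(k)); r=cv2.approxPolyDP(k,2.5,True)[:,0]+[x0,y0]
    for p in r: print(p,onz(c,p,.01)[:2].round(3),onz(c,p,.1)[:2].round(3))
hsv=cv2.cvtColor(c['image'][150:210,195:245],cv2.COLOR_RGB2HSV)
m=((hsv[...,1]>130)&(hsv[...,2]>30)&(hsv[...,2]<130)).astype(np.uint8)
cs,_=cv2.findContours(m,0,2);k=max(cs,key=cv2.contourArea)+[195,150]
for p in cv2.approxPolyDP(k,2,True)[:,0]: print('park',p,onz(c,p,.06)[:2].round(3))
s=load('side0')['image'][:,:,::-1]
cv2.imwrite('pics/cropB.png',cv2.resize(s[140:225,265:405],None,fx=5.6,fy=5.6,interpolation=cv2.INTER_CUBIC))
```

```text
mid 2164.5
[316 105] [0.754 0.027] [0.709 0.027]
[309 118] [0.718 0.047] [0.676 0.044]
[297 118] [0.719 0.078] [0.677 0.072]
[293 151] [0.628 0.089] [0.595 0.082]
[310 154] [0.618 0.045] [0.587 0.043]
[308 176] [0.56  0.051] [0.534 0.048]
[318 180] [0.549 0.026] [0.524 0.025]
[321 155] [0.615 0.017] [0.584 0.017]
[342 154] [ 0.617 -0.037] [ 0.585 -0.031]
[345 122] [ 0.704 -0.048] [ 0.664 -0.041]
[331 119] [ 0.714 -0.011] [ 0.673 -0.008]
[335 117] [ 0.719 -0.022] [ 0.678 -0.018]
[328 115] [ 0.725 -0.004] [ 0.683 -0.001]
[325 106] [0.751 0.004] [0.706 0.005]
big 4997.0
[196 238] [0.409 0.328] [0.398 0.297]
[188 240] [0.404 0.347] [0.394 0.315]
[190 265] [0.344 0.339] [0.34  0.307]
[180 269] [0.335 0.363] [0.332 0.328]
[184 322] [0.212 0.346] [0.222 0.314]
[195 323] [0.21 0.32] [0.219 0.29 ]
[197 354] [0.141 0.312] [0.158 0.283]
[201 355] [0.139 0.303] [0.156 0.275]
[217 349] [0.151 0.267] [0.167 0.242]
[214 320] [0.215 0.276] [0.224 0.25 ]
[252 312] [0.232 0.187] [0.239 0.171]
[254 302] [0.254 0.183] [0.259 0.167]
[248 258] [0.357 0.199] [0.352 0.181]
[211 264] [0.345 0.289] [0.341 0.2
[... 269 characters left out ...]
.32  0.021] [0.319 0.021]
[320 287] [0.285 0.027] [0.287 0.026]
[326 287] [0.285 0.012] [0.287 0.013]
[330 276] [0.31  0.002] [0.31  0.004]
[344 280] [ 0.3   -0.031] [ 0.301 -0.026]
[354 253] [ 0.364 -0.057] [ 0.358 -0.05 ]
[341 247] [ 0.379 -0.026] [ 0.372 -0.022]
park [230 161] [0.588 0.238]
park [201 165] [0.579 0.308]
park [203 190] [0.517 0.3  ]
park [210 198] [0.497 0.282]
park [218 197] [0.499 0.264]
park [212 193] [0.509 0.278]
park [209 185] [0.529 0.286]
park [210 176] [0.551 0.285]
park [207 171] [0.564 0.292]
park [211 167] [0.574 0.283]
park [225 172] [0.56  0.249]
park [233 182] [0.535 0.229]
park [227 196] [0.501 0.242]
park [239 193] [0.508 0.214]
park [235 168] [0.57  0.225]
```

View pics/cropA.png

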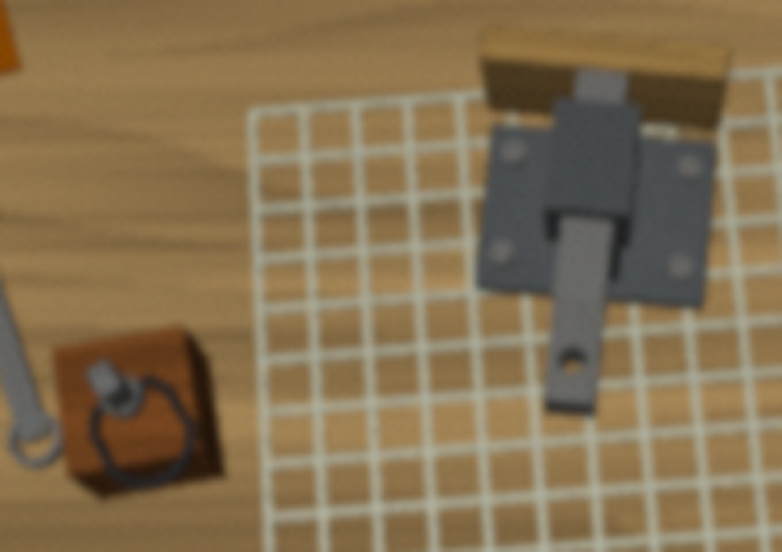

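View pics/cropB.png

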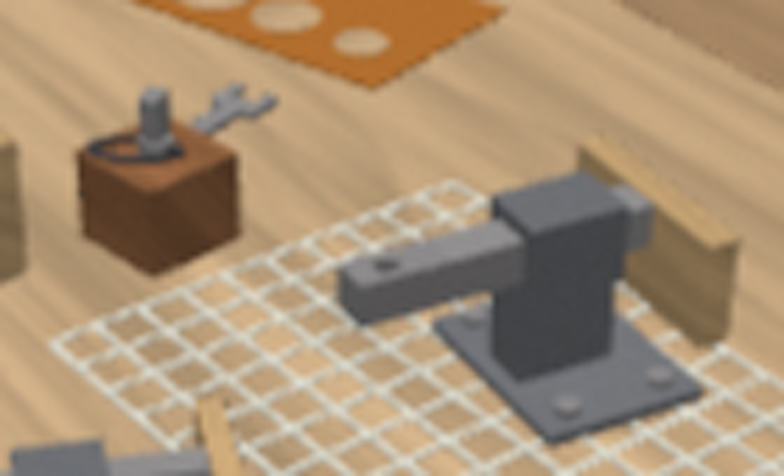

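Middle bracket (foot plate about 127 mm wide) is confirmed. In crop A the bar hole is at (573,362), i.e. image (314.2,168.2). The pin's grip top is at (103,375), i.e. (212,171), and the ring far edge near (150,478), i.e. (222,193.5). In crop B the hole is at (387,264) and the grip top at (155,92).

Run:
```python
from h import *
t,s=load('top0'),load('side0')
def tri(a,b):
    o1,d1=ray(t,a);o2,d2=ray(s,b);A=np.c_[d1,-d2];x=np.linalg.lstsq(A,o2-o1,rcond=None)[0];p,q=o1+d1*x[0],o2+d2*x[1];return ((p+q)/2).round(4),np.linalg.norm(p-q).round(4)
A=lambda x,y:((x+.5)/4.6-.5+190,(y+.5)/4.6-.5+90)
B=lambda x,y:((x+.5)/5.6-.5+265,(y+.5)/5.6-.5+140)
print('hole',onz(t,A(573,360),.1),onz(s,B(387,264),.1),tri(A(573,360),B(387,264)))
print('grip top',onz(t,A(103,375),.1),onz(s,B(155,92),.1),tri(A(103,375),B(155,92)))
print('ring',onz(t,A(150,480),.0855))
print('collar',onz(t,A(122,402),.07))
park=[onz(t,A(*p),.06)[:2] for p in [(52,350),(182,327),(200,468),(75,470)]];print('park',np.round(park,3))
# bar edges at z=.1
for p in [(558,217),(613,220),(547,402),(594,402)]: print('bar',onz(t,A(*p),.1)[:2].round(4))
for p in [(490,124),(478,288),(703,307),(716,143)]: print('foot',onz(t,A(*p),.01)[:2].round(4))
for p in [(557,98),(638,106),(628,216),(547,210)]: print('sleeve',onz(t,A(*p),.11)[:2].round(4))
```

```text
hole [0.55336684 0.03363733 0.1       ] [0.55425779 0.03455439 0.1       ] (array([0.5533, 0.0335, 0.1008]), np.float64(0.0004))
grip top [0.55098551 0.26803633 0.1       ] [0.55097474 0.2680134  0.1       ] (array([0.551, 0.268, 0.1  ]), np.float64(0.0))
ring [0.50012804 0.24669259 0.0855    ]
collar [0.5454161  0.26689191 0.07      ]
park [[0.577 0.308]
 [0.589 0.24 ]
 [0.512 0.228]
 [0.512 0.293]]
bar [0.6292 0.0399]
bar [0.6269 0.0121]
bar [0.532  0.0469]
bar [0.5314 0.0236]
foot [0.7227 0.0803]
foot [0.6243 0.0877]
foot [ 0.6102 -0.0377]
foot [ 0.708  -0.0483]
sleeve [0.6896 0.0392]
sleeve [ 0.6842 -0.002 ]
sleeve [0.6249 0.0046]
sleeve [0.6291 0.0451]
```

Request:
servo_tool:
  increments:
    - [[-33, -15, 0], [0, 0, 0], 1]
    - [[-33, -15, 0], [0, 0, 0], 1]
    - [[-33, -15, 0], [0, 0, 0], 1]
    - [[-33, -15, 0], [0, 0, 0], 1]
    - [[-33, -15, 0], [0, 0, 0], 1]
    - [[-33, -15, 0], [0, 0, 0], 1]
    - [[-33, -15, 0], [0, 0, 0], 1]
    - [[-33, -15, 0], [0, 0, 0], 1]
    - [[-33, -15, 0], [0, 0, 0], 1]
    - [[-33, -15, 0], [0, 0, 0], 1]
    - [[-33, -15, 0], [0, 0, 0], 1]
    - [[-33, -15, 0], [0, 0, 0], 1]
    - [[0, 0, 0], [0, 0, -0.136], 1]
    - [[0, 0, 0], [0, 0, -0.136], 1]
    - [[0, 0, 0], [0, 0, -0.136], 1]
    - [[0, 0, 0], [0, 0, -0.136], 1]
    - [[0, 0, 0], [0, 0, -0.136], 1]
    - [[0, 0, 0], [0, 0, -0.136], 1]
    - [[0, 0, 0], [0, 0, 0], 1]

```text
clock: 2.0
tcp_pos: [0.5523, 0.2686, 0.174]
ee_rot: [-0.001, -0.198, 0.98, 0.0]
contact_force: [0.9, -0.1, 0.1]
gripper_width: 0.0941
gripper_force: 0.0
```

Run:
```python
from h import *
c=snap('wrist','w1'); s=sense(); print(s['tcp_pos'],s['ee_rot'],c['T'].round(3).tolist(),c['mtx'].round(0).tolist())
for P in [(.551,.268,.1),(.5001,.2467,.0855)]: print(proj(c,P))
```

```text
[0.55238275 0.26861138 0.17405512] [-4.83804289e-04 -1.96248320e-01  9.80554107e-01  7.69551639e-05] [[-0.389, 0.895, 0.217, 0.49], [0.921, 0.378, 0.092, 0.241], [0.0, 0.236, -0.972, 0.384], [0.0, 0.0, 0.0, 1.0]] [[356.0, 0.0, 318.0], [0.0, 356.0, 202.0], [0.0, 0.0, 1.0]]
[319.21241953 199.18395174]
[319.43442854 129.99068612]
```

View pics/w1.png

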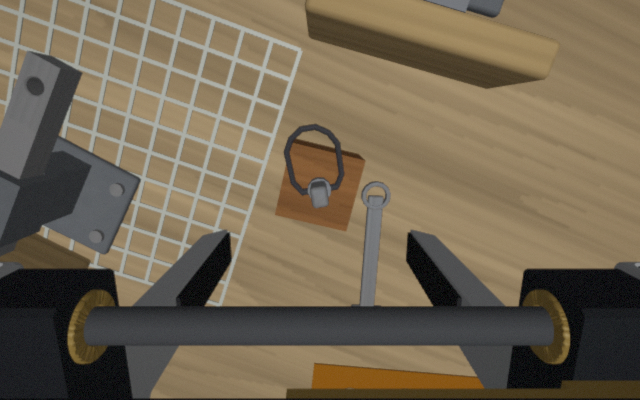

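The wrist view shows the grip top at (320,201), the ring's far edge at (314,127) and the bar hole at (35,86).

Run:
```python
from h import *
c=load('w1')
im=c['image']; g=cv2.cvtColor(im,cv2.COLOR_RGB2HSV)
m=((g[...,2]<85)&(g[...,1]<90)).astype(np.uint8)[115:200,275:350]
ys,xs=np.nonzero(m); xs+=275;ys+=115
for y in range(122,196,6): 
    r=xs[ys==y]; print(y,(r.min(),r.max()) if len(r) else '')
r=onz(c,(314.5,126.5),.0855);p=onz(c,(320,201),.1);k=onz(c,(319,185),.066)
print(r,p,k,'yaw',np.arctan2(*(p-r)[[1,0]]))
print('hole',onz(c,(35,86),.1))
# grip block region
cv2.imwrite('pics/w1c.png',cv2.resize(im[110:225,265:375,::-1],None,fx=5,fy=5,interpolation=cv2.INTER_CUBIC))
```

```text
122 
128 (np.int64(298), np.int64(325))
134 (np.int64(292), np.int64(333))
140 (np.int64(288), np.int64(337))
146 (np.int64(286), np.int64(339))
152 (np.int64(284), np.int64(341))
158 (np.int64(285), np.int64(341))
164 (np.int64(287), np.int64(342))
170 (np.int64(288), np.int64(343))
176 (np.int64(289), np.int64(342))
182 (np.int64(291), np.int64(340))
188 (np.int64(296), np.int64(337))
194 (np.int64(301), np.int64(307))
[0.49908607 0.24186404 0.0855    ] [0.55216049 0.26919428 0.1       ] [0.54617873 0.26585064 0.066     ] yaw 0.4755295022585153
hole [0.55368977 0.03389777 0.1       ]
```

View pics/w1c.png

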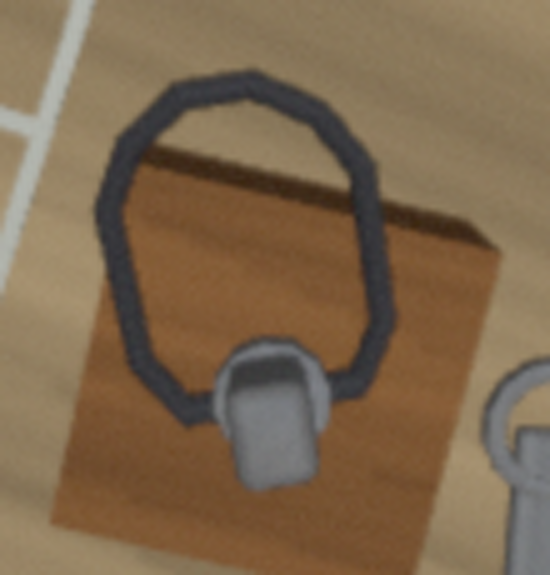

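Run:
```python
from h import *
c=load('w1')
q=lambda x,y,z:onz(c,((x+.5)/5-.5+265,(y+.5)/5-.5+110),z)
a,b=q(187,412,.065),q(365,385,.065);print(a,b,np.linalg.norm(a-b),'yaw',np.arctan2(-(a-b)[0],(a-b)[1]),np.arctan2((a-b)[0],-(a-b)[1]))
h=(a+b)/2;r=q(250,84,.0855);d=h-r;print('ring yaw',np.arctan2(d[1],d[0]),np.linalg.norm(d))
C=[q(*p,.1) for p in [(230,402),(308,385),(315,480),(248,490)]];print(np.round(C,4),np.mean(C,0))
for i,j in [(1,0),(2,3)]:
    e=C[i]-C[j];print(np.arctan2(-e[0],e[1]),np.linalg.norm(e))
for i,j in [(3,0),(2,1)]:
    e=C[i]-C[j];print('x',np.arctan2(e[1],e[0]),np.linalg.norm(e))
```

```text
[0.55844732 0.25410218 0.065     ] [0.5411077  0.28217628 0.065     ] 0.03299723126048894 yaw -2.588305381234225 0.5532872723555681
ring yaw 0.4766605872940863 0.06073463611914017
[[0.5466 0.2585 0.1   ]
 [0.5391 0.2691 0.1   ]
 [0.5533 0.2765 0.1   ]
 [0.5592 0.267  0.1   ]] [0.54955975 0.26778115 0.1       ]
0.6183955418305823 0.013025896506854083
0.5526240062611334 0.011187000818445715
x 0.5925957466515362 0.015118912373477183
x 0.47718223874696664 0.01600848582329047
```

Request:
servo_tool:
  increments:
    - [[2, 0.5, 10], [0, 0, -0.12], 1]
    - [[0, 0, 20], [0, 0, 0], 1]
    - [[0, 0, 25], [0, 0, 0], 1]
    - [[0, 0, 25], [0, 0, 0], 1]
    - [[0, 0, 17], [0, 0, 0], 1]
    - [[0, 0, 0], [0, 0, 0], 1]
    - [[0, 0, 0], [0, 0, 0], -1]
    - [[0, 0, 0], [0, 0, 0], -1]
    - [[0, 0, 0], [0, 0, 0], -1]
    - [[0, 0, 0], [0, 0, 0], -1]
    - [[0, 0, 0], [0, 0, 0], -1]
    - [[0, 0, 0], [0, 0, 0], -1]
    - [[0, 0, 0], [0, 0, 0], -1]
    - [[0, 0, 0], [0, 0, 0], -1]
  squeeze: 40

```text
clock: 3.45
tcp_pos: [0.5506, 0.2686, 0.0775]
ee_rot: [-0.0, -0.256, 0.967, 0.0]
contact_force: [0.2, 0.6, 0.0]
gripper_width: 0.033
gripper_force: 0.0
```

Run:
```python
from h import *
s=sense();print({k:np.round(v,3) for k,v in s.items() if k not in('joint_efforts','dq')})
```

```text
{'clock': np.float64(3.45), 'joint_positions': array([-0.381,  0.695, -0.193,  1.713,  0.181,  0.751,  1.427]), 'tcp_pos': array([0.551, 0.269, 0.077]), 'ee_rot': array([-0.   , -0.256,  0.967,  0.   ]), 'contact_force': array([0.205, 0.645, 0.036]), 'moment': array([0.055, 0.055, 0.019]), 'gripper_force': np.float64(0.0), 'gripper_width': np.float64(0.033)}
```

Fingers still closing.

Request:
servo_tool:
  increments:
    - [[0, 0, 0], [0, 0, 0], -1]
    - [[0, 0, 0], [0, 0, 0], -1]
    - [[0, 0, 0], [0, 0, 0], -1]
    - [[0, 0, 0], [0, 0, 0], -1]
    - [[0, 0, 0], [0, 0, 0], -1]
    - [[0, 0, 0], [0, 0, 0], -1]

```text
clock: 4.05
tcp_pos: [0.5506, 0.2686, 0.0775]
ee_rot: [-0.0, -0.256, 0.967, 0.0]
contact_force: [0.4, -0.4, -0.3]
gripper_width: 0.0002
gripper_force: 0.0
```

Run:
```python
from h import *
c=snap('wrist','w2');t=snap('side','s2');T=snap('top','t2')
im=c['image'][:,:,::-1]
a=cv2.resize(im,(400,250)); b=cv2.resize(t['image'][130:205,250:340,::-1],(400,333),interpolation=2)
d=cv2.resize(T['image'][140:215,180:270,::-1],(400,333),interpolation=2)
o=np.zeros((583,800,3),np.uint8);o[:250,:400]=a;o[250:,:400]=b;o[250:,400:]=d
cv2.imwrite('pics/m2.png',o)
```

```text
(no output)
```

View pics/m2.png

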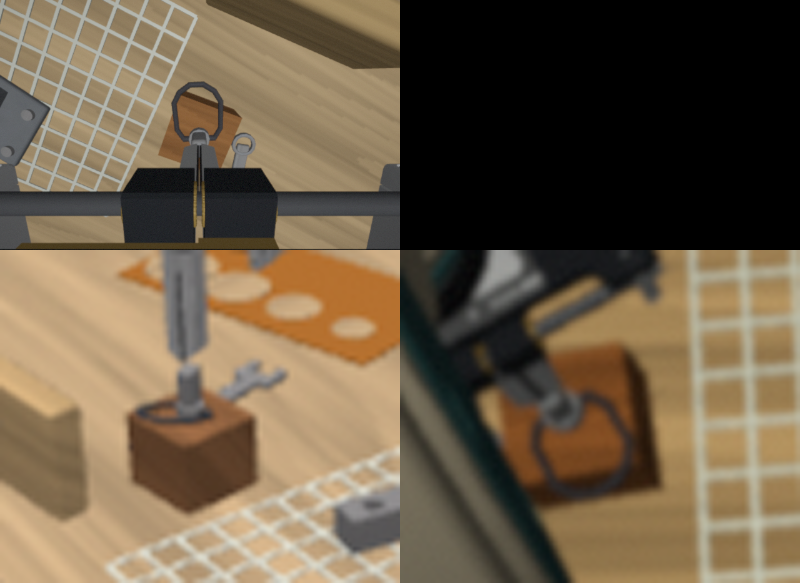

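The composite shows the closed fingers behind or above the pin. The pin is undisturbed. I'll compare where the TCP should project with where the fingertips actually are.

Run:
```python
from h import *
s=sense();p=s['tcp_pos'];print(p)
fs=load('s2');ft=load('t2');w=load('w2')
print('side tcp proj',proj(fs,p),'seen tip',(185/400*90+250,(358-250)/333*75+130))
print('top tcp proj',proj(ft,p),'seen tip ~',((545-400)/400*90+180,(400-250)/333*75+140))
print('wrist',proj(w,p))
def tri(a,b):
    o1,d1=ray(ft,a);o2,d2=ray(fs,b);A=np.c_[d1,-d2];x=np.linalg.lstsq(A,o2-o1,rcond=None)[0];P,q=o1+d1*x[0],o2+d2*x[1];return ((P+q)/2).round(4),np.linalg.norm(P-q).round(4)
print('tip tri',tri(((550-400)/400*90+180,(400-250)/333*75+140),(185/400*90+250,(358-250)/333*75+130)))
# pin as seen now
print('side pin top',(188/400*90+250,(366-250)/333*75+130),'pred',proj(fs,(.5505,.268,.1)))
print('T diff', np.abs(load('side0')['T']-fs['T']).max())
```

```text
[0.55055089 0.26861554 0.07746178]
side tcp proj [292.38817488 162.00437038] seen tip (291.625, 154.32432432432432)
top tcp proj [214.57974791 174.05357333] seen tip ~ (212.625, 173.78378378378378)
wrist [319.53321282 228.9595401 ]
tip tri (array([0.5425, 0.2596, 0.112 ]), np.float64(0.0032))
side pin top (292.3, 156.1261261261261) pred [292.145562   156.05717332]
T diff 0.0
```

Run:
```python
from h import *
s=sense();p=s['tcp_pos'];o=np.zeros((600,800,3),np.uint8)
def crop(f,x0,y0,w,h,W,H):
    c=load(f);k=W/w;im=cv2.resize(c['image'][y0:y0+h,x0:x0+w,::-1],(W,H),interpolation=2)
    for P,col in[(p,(0,0,255)),((.5505,.268,.1),(0,255,0)),((.5505,.268,.07),(255,255,0))]:
        q=((proj(c,P)-[x0,y0]+.5)*k).astype(int);cv2.circle(im,tuple(map(int,q)),3,col,1)
    return im
o[:,:400]=crop('w2',275,175,80,120,400,600)
o[:600,400:]=crop('s2',262,125,60,90,400,600)
cv2.imwrite('pics/m3.png',o)
```

```text
(no output)
```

View pics/m3.png

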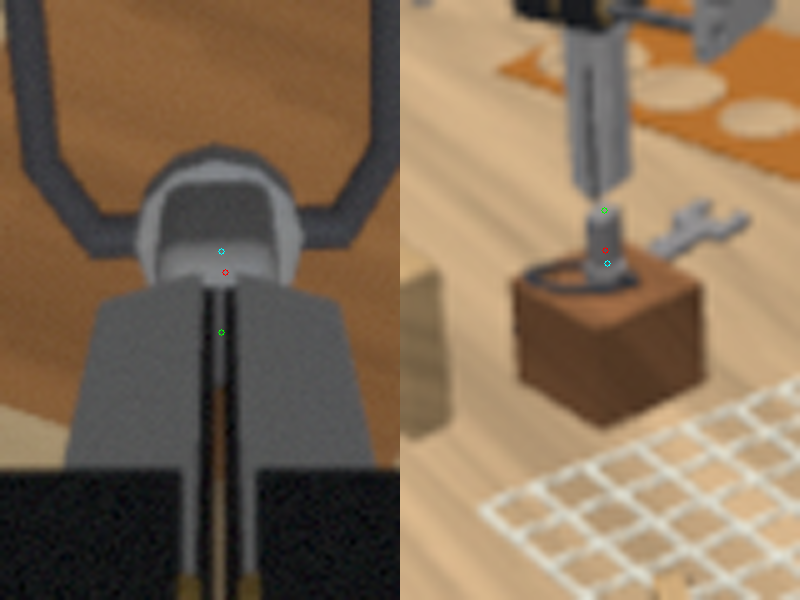

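The fingers really do end just above the grip block, at side row ~155, with the red TCP mark 7 px lower. So the real fingertips sit roughly 25–30 mm short of the reported TCP. I'll check by touching the grip top (z=0.100) gently with the closed fingers.

Request:
servo_tool:
  increments:
    - [[0, 0, 1], [0, 0, 0], -1]
    - [[0, 0, 1], [0, 0, 0], -1]
    - [[0, 0, 1], [0, 0, 0], -1]
    - [[0, 0, 0], [0, 0, 0], -1]

```text
clock: 4.6
tcp_pos: [0.5504, 0.2685, 0.0742]
ee_rot: [-0.0, -0.256, 0.967, -0.0]
contact_force: [-0.4, -0.1, -0.4]
gripper_width: 0.0006
gripper_force: 0.0
```

Request:
servo_tool:
  increments:
    - [[0, 0, 1], [0, 0, 0], -1]
    - [[0, 0, 1], [0, 0, 0], -1]
    - [[0, 0, 1], [0, 0, 0], -1]
    - [[0, 0, 0], [0, 0, 0], -1]

```text
clock: 5.0
tcp_pos: [0.5504, 0.2686, 0.0713]
ee_rot: [-0.0, -0.256, 0.967, -0.0]
contact_force: [-0.7, -0.1, 0.0]
gripper_width: 0.0005
gripper_force: 0.0
```

Request:
servo_tool:
  increments:
    - [[0, 0, 1], [0, 0, 0], -1]
    - [[0, 0, 1], [0, 0, 0], -1]
    - [[0, 0, 0], [0, 0, 0], -1]

```text
clock: 5.3
tcp_pos: [0.5506, 0.2686, 0.0694]
ee_rot: [0.0, -0.256, 0.967, 0.0]
contact_force: [-0.4, 0.3, -0.2]
gripper_width: 0.0005
gripper_force: 0.0
```

Run:
```python
from h import *
c=snap('side','s3')
for f in('side0','s2','s3'):
    im=load(f)['image'].astype(int);print(f)
    for y in range(148,170): print(y,im[y,286:299].sum(1)//3, (im[y,286:299,0]-im[y,286:299,2]))
```

```text
side0
148 [166 165 163 163 163 162 162 160 160 162 161 160 158] [69 69 69 69 68 69 69 68 68 67 68 68 68]
149 [164 166 165 164 163 163 163 162 161 161 160 161 160] [69 69 70 70 69 69 69 68 68 67 68 69 68]
150 [164 164 166 165 165 163 164 163 162 161 160 161 161] [68 69 69 70 70 69 69 69 69 67 68 68 68]
151 [166 164 164 165 166 164 164 163 163 162 161 160 160] [69 68 69 69 70 71 69 70 68 69 68 68 68]
152 [168 166 164 163 165 167 165 164 164 163 162 161 160] [71 70 69 69 69 71 70 69 68 68 68 67 66]
153 [170 169 166 164 163 164 164 165 164 163 162 161 161] [72 72 70 69 69 69 70 70 70 67 68 67 66]
154 [173 170 168 166 164 163 163 165 165 164 162 162 162] [73 72 72 71 69 68 68 70 69 68 69 68 67]
155 [172 172 171 168 161 153 155 156 156 157 163 162 162] [73 73 72 70 64 45 36 43 49 65 69 69 68]
156 [169 171 172 167 154 142 143 140 132 145 165 163 162] [72 73 73 66 41 11  4 10 21 54 70 70 69]
157 [165 168 171 158 132 136 136 119 105 137 165 166 165] [71 72 73 57 13  1  2  1 15 50 70 71 70]
158 [160 164 167 148 103 110 110  92  89 132 163 164 166] [69 70 71 54  1  1  1  1 12 47 70 70 71]
159 [
[... 4680 characters left out ...]
1  0  9 47 81 81 67]
163 [129 114 107  95  90  90  90  86  87  99 100 103 106] [67 66 63 53 14  1  2  1  4 34 78 81 81]
164 [ 78  75  76  94 104  94  89  93 110 122 100 100 101] [39 35 27 21  6  1  2  1  0 16 65 78 80]
165 [ 76  75  78  92 107 109 110 112 113 107  89  91 100] [44 44 43 23  1  1  2  2  1  9 37 61 78]
166 [101 101 102  99  94 103 107 105  91  69  72  79  93] [78 79 78 52  0  2  2  2  1  3  8 33 73]
167 [98 96 97 95 88 86 85 82 69 54 52 68 90] [54 55 55 40  8  0  0  0 -1 -2 -3 27 70]
168 [ 70  70  69  67  66  64  64  67  69  73  84  87 100] [19 19 17 11  7 -1  0  9 25 40 59 66 78]
169 [ 87  86  88  88  90  90  90  91  96 100 106 105 105] [62 61 60 59 62 63 62 66 72 76 86 83 83]
```

Request:
servo_tool:
  increments:
    - [[0, 0, 1], [0, 0, 0], -1]
    - [[0, 0, 1], [0, 0, 0], -1]
    - [[0, 0, 0], [0, 0, 0], -1]

```text
clock: 5.65
tcp_pos: [0.551, 0.2688, 0.0693]
ee_rot: [0.001, -0.256, 0.967, 0.0]
contact_force: [-2.5, -2.2, 12.3]
gripper_width: 0.0005
gripper_force: 5.9
```

Request:
servo_tool:
  increments:
    - [[0, 0, 1], [0, 0, 0], -1]
    - [[0, 0, 1], [0, 0, 0], -1]
    - [[0, 0, 0], [0, 0, 0], -1]

```text
clock: 5.95
tcp_pos: [0.5516, 0.2691, 0.0691]
ee_rot: [0.001, -0.256, 0.967, 0.0]
contact_force: [-5.2, -2.9, 23.5]
gripper_width: 0.0004
gripper_force: 11.6
```

Contact is at reported TCP z = 0.0693 against the pin top at 0.100, so the real fingertips are 31 mm short of the reported TCP. I'll use tip z = TCP z + 0.031: open part way, and go down to TCP 0.045.

Request:
servo_tool:
  increments:
    - [[0, 0, -8], [0, 0, 0], -0.1]
    - [[0, 0, 0], [0, 0, 0], -0.1]
    - [[0, 0, 0], [0, 0, 0], -0.1]
    - [[0, 0, 0], [0, 0, 0], -0.1]
    - [[0, 0, 0], [0, 0, 0], -0.1]
    - [[0, 0, 0], [0, 0, 0], -0.1]
    - [[0, 0, 8], [0, 0, 0], -0.1]
    - [[0, 0, 10], [0, 0, 0], -0.1]
    - [[0, 0, 9], [0, 0, 0], -0.1]
    - [[0, 0, 0], [0, 0, 0], -0.1]

```text
clock: 6.95
tcp_pos: [0.5492, 0.2679, 0.0444]
ee_rot: [-0.002, -0.256, 0.967, -0.0]
contact_force: [-0.1, -0.6, -0.1]
gripper_width: 0.0425
gripper_force: 0.0
```

Request:
servo_tool:
  increments:
    - [[0, 0, -1], [0, 0, 0], -1]
    - [[0, 0, 0], [0, 0, 0], -1]
    - [[0, 0, 0], [0, 0, 0], -1]
    - [[0, 0, 0], [0, 0, 0], -1]
    - [[0, 0, 0], [0, 0, 0], -1]
    - [[0, 0, 0], [0, 0, 0], -1]
    - [[0, 0, 0], [0, 0, 0], -1]
  squeeze: 40

```text
clock: 7.65
tcp_pos: [0.5509, 0.2687, 0.0479]
ee_rot: [0.0, -0.256, 0.967, 0.0]
contact_force: [-0.8, 0.2, 2.7]
gripper_width: 0.0139
gripper_force: 39.9
```

Request:
servo_tool:
  increments:
    - [[0, 0, -8], [0, 0, 0], -1]
    - [[0, 0, -16], [0, 0, 0], -1]
    - [[0, 0, -20], [0, 0, 0], -1]
    - [[0, 0, -20], [0, 0, 0], -1]
    - [[0, 0, -20], [0, 0, 0], -1]
    - [[0, 0, -20], [0, 0, 0], -1]
    - [[11, -20, 0], [0, 0, 0], -1]
    - [[12, -21, 0], [0, 0, 0], -1]
    - [[11, -20, 0], [0, 0, 0], -1]
    - [[12, -21, 0], [0, 0, 0], -1]
    - [[11, -20, 0], [0, 0, 0], -1]
    - [[12, -21, 0], [0, 0, 0], -1]
    - [[11, -20, 0], [0, 0, 0], -1]
    - [[12, -21, 0], [0, 0, 0], -1]
    - [[11, -21, 0], [0, 0, 0], -1]
    - [[11, -21, 0], [0, 0, 0], -1]

```text
clock: 9.25
tcp_pos: [0.5531, 0.0321, 0.1516]
ee_rot: [-0.0, -0.256, 0.967, 0.0]
contact_force: [-0.0, 0.2, -2.4]
gripper_width: 0.0136
gripper_force: 39.9
```

Request:
servo_tool:
  increments:
    - [[0, 0, 0], [0, 0, 0.123], -1]
    - [[0, 0, 0], [0, 0, 0.123], -1]
    - [[0, 0, 0], [0, 0, 0.123], -1]
    - [[0, 0, 0], [0, 0, 0.123], -1]
    - [[0, 0, 0], [0, 0, 0.123], -1]
    - [[0, 0, 0], [0, 0, 0], -1]

```text
clock: 9.85
tcp_pos: [0.5532, 0.0333, 0.1515]
ee_rot: [-0.0, 0.048, 0.999, -0.0]
contact_force: [0.4, 0.5, -1.4]
gripper_width: 0.0137
gripper_force: 39.9
```

Run:
```python
from h import *
s=sense();p=s['tcp_pos'];print(p.round(4),s['ee_rot'].round(3),s['contact_force'].round(2),s['moment'].round(3),s['gripper_width'])
from scipy.spatial.transform import Rotation as R
q=s['ee_rot'];M=R.from_quat([*q[1:],q[0]]).as_matrix();print(M.round(3).tolist())
o=np.zeros((600,800,3),np.uint8)
for i,(n,f,z) in enumerate([('side','s4',0),('wrist','w4',0)]):
    c=snap(n,f);ctr=proj(c,p+[0,0,-.015]).astype(int) if n=='side' else np.array([320,200])
    w,h=(80,120) if n=='side' else (160,240); x0=ctr[0]-w//2;y0=max(0,min(ctr[1]-h//2,400-h));print(n,x0,y0)
    im=cv2.resize(c['image'][y0:y0+h,x0:x0+w,::-1],(400,600),interpolation=2)
    for P,col in[(p+[0,0,.0121],(0,255,255)),(p+[0,0,.0121-.044],(0,255,0)),((.5537,.0333,.1),(255,0,255))]:
        Q=((proj(c,P)-[x0,y0]+.5)*400/w).astype(int);cv2.circle(im,tuple(map(int,Q)),3,col,1)
    o[:,400*i:400*i+400]=im
cv2.imwrite('pics/m4.png',o)
```

```text
[0.5532 0.0333 0.1515] [-0.     0.048  0.999 -0.   ] [ 0.37  0.5  -1.36] [-0.025  0.013  0.002] 0.013715407159092571
[[-0.995, 0.097, -0.001], [0.097, 0.995, -0.0], [0.001, -0.0, -1.0]]
side 293 116
wrist 240 80
```

View pics/m4.png

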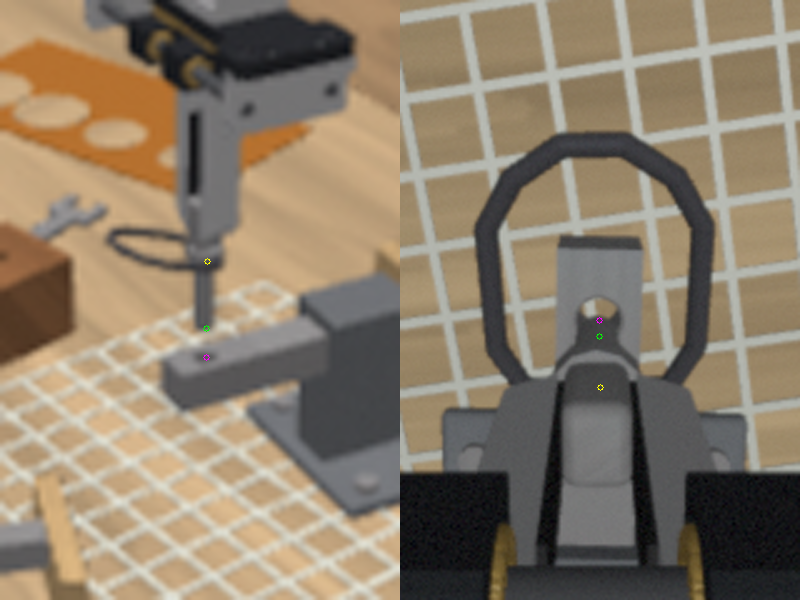

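The pin hangs upright with its ring pointing out past the bar's front end (wrist: ring edge (599,145), bar end (599,240), hole centre ~(599,317) against my mark (599,320)). In the side view the pin tip is at (204,325), right over the hole at (206,356). Lowering gently to feel for it.

Request:
servo_tool:
  increments:
    - [[-0.5, 0, 5], [0, 0, 0], -1]
    - [[0, 0, 6], [0, 0, 0], -1]
    - [[0, 0, 5], [0, 0, 0], -1]
    - [[0, 0, 2], [0, 0, 0], -1]
    - [[0, 0, 1], [0, 0, 0], -1]
    - [[0, 0, 1], [0, 0, 0], -1]
    - [[0, 0, 1], [0, 0, 0], -1]
    - [[0, 0, 1], [0, 0, 0], -1]
    - [[0, 0, 1], [0, 0, 0], -1]
    - [[0, 0, 0], [0, 0, 0], -1]

```text
clock: 10.95
tcp_pos: [0.5541, 0.0331, 0.1284]
ee_rot: [-0.0, 0.048, 0.999, 0.0]
contact_force: [-0.1, -0.2, -2.0]
gripper_width: 0.0137
gripper_force: 39.9
```

Request:
servo_tool:
  increments:
    - [[0, 0, 1], [0, 0, 0], -1]
    - [[0, 0, 1], [0, 0, 0], -1]
    - [[0, 0, 1], [0, 0, 0], -1]
    - [[0, 0, 1], [0, 0, 0], -1]
    - [[0, 0, 0], [0, 0, 0], -1]

```text
clock: 11.45
tcp_pos: [0.5541, 0.0332, 0.1243]
ee_rot: [-0.0, 0.048, 0.999, 0.0]
contact_force: [0.8, -0.9, -2.4]
gripper_width: 0.0136
gripper_force: 39.9
```

Request:
servo_tool:
  increments:
    - [[0, 0, 2], [0, 0, 0], -1]
    - [[0, 0, 2], [0, 0, 0], -1]
    - [[0, 0, 2], [0, 0, 0], -1]
    - [[0, 0, 2], [0, 0, 0], -1]
    - [[0, 0, 0], [0, 0, 0], -1]

```text
clock: 11.95
tcp_pos: [0.554, 0.0332, 0.1162]
ee_rot: [-0.0, 0.048, 0.999, 0.0]
contact_force: [0.0, 0.5, -1.3]
gripper_width: 0.0139
gripper_force: 39.9
```

Request:
servo_tool:
  increments:
    - [[0, 0, 2], [0, 0, 0], -1]
    - [[0, 0, 2], [0, 0, 0], -1]
    - [[0, 0, 2], [0, 0, 0], -1]
    - [[0, 0, 2], [0, 0, 0], -1]
    - [[0, 0, 2], [0, 0, 0], -1]
    - [[0, 0, 2], [0, 0, 0], -1]
    - [[0, 0, 0], [0, 0, 0], -1]

```text
clock: 12.65
tcp_pos: [0.554, 0.0332, 0.1042]
ee_rot: [-0.0, 0.048, 0.999, 0.0]
contact_force: [0.3, -0.2, -2.2]
gripper_width: 0.0137
gripper_force: 39.9
```

Request:
servo_tool:
  increments:
    - [[0, 0, 3], [0, 0, 0], -1]
    - [[0, 0, 3], [0, 0, 0], -1]
    - [[0, 0, 3], [0, 0, 0], -1]
    - [[0, 0, 2], [0, 0, 0], -1]
    - [[0, 0, 1], [0, 0, 0], -1]
    - [[0, 0, 1], [0, 0, 0], -1]
    - [[0, 0, 0], [0, 0, 0], -1]

```text
clock: 13.35
tcp_pos: [0.554, 0.0331, 0.0914]
ee_rot: [-0.0, 0.048, 0.999, 0.0]
contact_force: [-0.3, -1.1, -2.3]
gripper_width: 0.0139
gripper_force: 39.9
```

Request:
servo_tool:
  increments:
    - [[0, 0, 1], [0, 0, 0], -1]
    - [[0, 0, 1], [0, 0, 0], -1]
    - [[0, 0, 0], [0, 0, 0], -1]

```text
clock: 13.65
tcp_pos: [0.5541, 0.0331, 0.0894]
ee_rot: [-0.0, 0.048, 0.999, 0.0]
contact_force: [-0.3, -0.5, -2.7]
gripper_width: 0.0137
gripper_force: 39.9
```

Request:
servo_tool:
  increments:
    - [[0, 0, 1], [0, 0, 0], -1]
    - [[0, 0, 1], [0, 0, 0], -1]
    - [[0, 0, 0], [0, 0, 0], -1]

```text
clock: 13.95
tcp_pos: [0.5541, 0.0331, 0.0878]
ee_rot: [0.0, 0.048, 0.999, 0.0]
contact_force: [-1.1, -0.3, 1.7]
gripper_width: 0.0135
gripper_force: 39.9
```

Request:
servo_tool:
  increments:
    - [[0, 0, 1], [0, 0, 0], -1]
    - [[0, 0, 0], [0, 0, 0], -1]
    - [[0, 0, 0], [0, 0, 0], -0.3]
    - [[0, 0, 0], [0, 0, 0], -0.3]
    - [[0, 0, 0], [0, 0, 0], -0.3]
    - [[0, 0, 0], [0, 0, 0], -0.3]
    - [[0, 0, 0], [0, 0, 0], -0.3]
    - [[0, 0, 0], [0, 0, 0], -0.3]
    - [[0, 0, 0], [0, 0, 0], -0.3]

```text
clock: 14.85
tcp_pos: [0.554, 0.0331, 0.0864]
ee_rot: [-0.0, 0.048, 0.999, -0.0]
contact_force: [0.4, 0.7, 0.0]
gripper_width: 0.0328
gripper_force: 0.0
```

Shoulder touched at TCP z 0.0878 against the predicted 0.0879, and the pin is released. Next: rise, close the fingers, move out past the ring's far edge, and tilt so the gripper body clears the pin head.

Request:
servo_tool:
  increments:
    - [[0, 0, -15], [0, 0, 0], -0.3]
    - [[0, 0, -20], [0, 0, 0], -0.3]
    - [[0, 0, -20], [0, 0, 0], -0.3]
    - [[0, 0, -11], [0, 0, 0], -1]
    - [[15, 0, 0], [0, 0, 0], -1]
    - [[15, 0, 0], [0, 0, 0], -1]
    - [[15, 0, 0], [0, 0, 0], -1]
    - [[0, 0, 0], [0, -0.125, 0], -1]
    - [[0, 0, 0], [0, -0.125, 0], -1]
    - [[2.5, 0, 9.7], [0, 0, 0], -1]
    - [[2.5, 0, 9.7], [0, 0, 0], -1]
    - [[2.5, 0, 9.7], [0, 0, 0], -1]
    - [[0, 0, 0], [0, 0, 0], -1]
  squeeze: 20

```text
clock: 16.15
tcp_pos: [0.5081, 0.0374, 0.1213]
ee_rot: [0.123, 0.048, 0.991, -0.006]
contact_force: [-0.0, 0.3, -0.6]
gripper_width: 0.0007
gripper_force: 0.0
```

Run:
```python
from h import *
from scipy.spatial.transform import Rotation as R
s=sense();p=s['tcp_pos'];q=s['ee_rot'];M=R.from_quat([*q[1:],q[0]]).as_matrix()
tip=p-.031*M[:,2];print(p,tip,M.round(3).tolist(),s['gripper_width'],s['contact_force'].round(1))
u=np.array([.995,-.0998]);print('radial',-(tip[:2]-[.5537,.0333])@u,'lat',(tip[:2]-[.5537,.0333])@[u[1],-u[0]])
o=np.zeros((600,800,3),np.uint8)
for i,(n,f) in enumerate([('side','s5'),('top','t5')]):
    c=snap(n,f);x0,y0,w,h=(275,110,100,150) if n=='side' else (270,80,100,150)
    k=4
    im=cv2.resize(c['image'][y0:y0+h,x0:x0+w,::-1],(400,600),interpolation=2)
    for P,col in[(tip,(0,0,255)),((.5537,.0333,.14),(0,255,0)),((.4977,.0389,.1255),(255,0,255))]:
        Q=((proj(c,P)-[x0,y0]+.5)*4).astype(int);cv2.circle(im,tuple(map(int,Q)),3,col,1)
    o[:,400*i:400*i+400]=im
cv2.imwrite('pics/m5.png',o)
```

```text
[0.50805934 0.03741821 0.1212738 ] [0.50050494 0.03817371 0.15132975] [[-0.965, 0.096, 0.244], [0.093, 0.995, -0.024], [-0.245, -0.001, -0.97]] 0.0006777060778584241 [-0.   0.3 -0.6]
radial 0.05341548339401495 lat 0.00045952836340561014
```

View pics/m5.png

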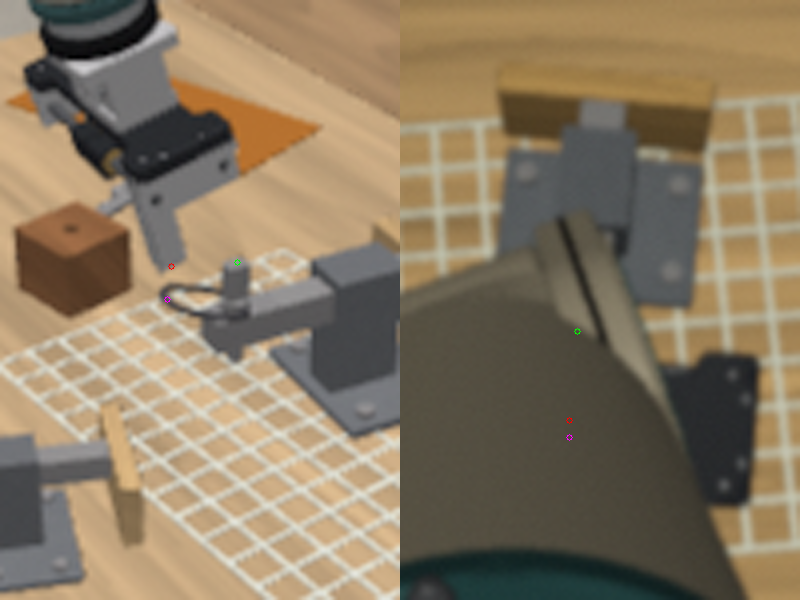

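Side view: the pin is home in the bar (head at (237,265), tip showing below the bar), with its ring open at (165,297). The fingertips at (171,266) are right above the ring's far edge. Pressing the ring down.

Request:
servo_tool:
  increments:
    - [[1.2, 0, 4.85], [0, 0, 0], -1]
    - [[1.2, 0, 4.85], [0, 0, 0], -1]
    - [[1.2, 0, 4.85], [0, 0, 0], -1]
    - [[1.2, 0, 4.85], [0, 0, 0], -1]
    - [[1.2, 0, 4.85], [0, 0, 0], -1]
    - [[1.2, 0, 4.85], [0, 0, 0], -1]
    - [[1.2, 0, 4.85], [0, 0, 0], -1]

```text
clock: 16.95
tcp_pos: [0.5071, 0.0372, 0.0867]
ee_rot: [0.123, 0.048, 0.991, -0.006]
contact_force: [-6.4, 0.5, 5.4]
gripper_width: 0.0001
gripper_force: 3.3
```

Request:
servo_tool:
  increments:
    - [[1.2, 0, 4.85], [0, 0, 0], -1]
    - [[1.2, 0, 4.85], [0, 0, 0], -1]
    - [[1.2, 0, 4.85], [0, 0, 0], -1]
    - [[1.2, 0, 4.85], [0, 0, 0], -1]
    - [[1.2, 0, 4.85], [0, 0, 0], -1]

```text
clock: 17.45
tcp_pos: [0.5087, 0.0376, 0.0621]
ee_rot: [0.124, 0.048, 0.991, -0.006]
contact_force: [-1.6, -0.2, 3.5]
gripper_width: 0.0008
gripper_force: 2.0
```

Request:
servo_tool:
  increments:
    - [[1.2, 0, 4.85], [0, 0, 0], -1]
    - [[1.2, 0, 4.85], [0, 0, 0], -1]
    - [[1.2, 0, 4.85], [0, 0, 0], -1]
    - [[1.2, 0, 4.85], [0, 0, 0], -1]
    - [[0, 0, 0], [0, 0, 0], -1]

```text
clock: 17.95
tcp_pos: [0.5105, 0.0376, 0.0425]
ee_rot: [0.125, 0.048, 0.991, -0.006]
contact_force: [0.6, 0.1, 2.0]
gripper_width: 0.0004
gripper_force: 0.5
```

Request:
servo_tool:
  increments:
    - [[1.2, 0, 4.85], [0, 0, 0], -1]
    - [[1.2, 0, 4.85], [0, 0, 0], -1]
    - [[0, 0, 0], [0, 0, 0], -1]

```text
clock: 18.25
tcp_pos: [0.5095, 0.0374, 0.0323]
ee_rot: [0.124, 0.048, 0.991, -0.006]
contact_force: [-0.4, -0.2, 0.3]
gripper_width: 0.0003
gripper_force: 0.1
```

Run:
```python
from h import *
c=snap('side','s6');im=c['image'].astype(int)
o=load('s5')['image'].astype(int)
print(sense()['contact_force'].round(1))
# ring arcs: predicted pixel of edge for angles, and darkness there vs before
for th in (0,.6,.96,1.2,1.5,1.75,1.92):
    e=np.radians(20)-th;r=.06*np.cos(e);P=np.array([.5537-.995*r,.0333+.0998*r,.105+.06*np.sin(e)]);q=proj(c,P);x,y=q.round().astype(int)
    print(th,q.round(1),P.round(3),im[y-1:y+2,x-1:x+2].mean((0,1)).round(),o[y-1:y+2,x-1:x+2].mean((0,1)).round())
```

```text
[-0.2  0.4  0.3]
0 [316.4 184.4] [0.498 0.039 0.126] [41. 42. 44.] [106. 100.  94.]
0.6 [316.  195.1] [0.496 0.039 0.09 ] [116. 115. 116.] [200. 181. 152.]
0.96 [318.8 199.9] [0.505 0.038 0.071] [116. 115. 116.] [210. 199. 177.]
1.2 [321.8 202.1] [0.514 0.037 0.06 ] [135. 125. 113.] [205. 192. 168.]
1.5 [326.3 203.4] [0.529 0.036 0.05 ] [147. 137. 121.] [203. 183. 154.]
1.75 [330.6 203.3] [0.544 0.034 0.046] [193. 176. 149.] [193. 175. 149.]
1.92 [333.6 202.7] [0.554 0.033 0.045] [194. 180. 156.] [193. 179. 155.]
```

Run:
```python
from h import *
c=snap('side','s7');im=c['image'].astype(int).mean(2);o=load('s5')['image'].astype(int).mean(2)
for y in range(180,212): print(y,' '.join('%3d'%v for v in im[y,310:345]))
```

```text
180  48  50  42  45  44  62  72  47  44  39  36  27  26  26  40  56  76 105 115 116 112 105 111 110  95  87  96 143 187 186 178 173 175 172 159
181  47  56  50  45  43  58  68  43  37  29  28  26  40  56  75  98 105 115 115 109  89  80 101 111  99  87 102 156 208 207 168 157 161 159 157
182  45  50  52  47  47  39  33  32  27  29  27  39  75  99 106 117 115 116 116 102  62  70 101 113 102  87  96 135 176 185 169 152 154 152 151
183  43  46  46  41  39  31  26  28  25  41  71  92 106 116 115 116 115 116 116 105  84  97 112 115 106  87  91 119 145 151 157 143 146 148 148
184  39  41  41  30  25  27  26  39  70  92 106 116 116 116 116 116 116 116 116 112 110 114 115 113 107 102 109 130 144 143 144 143 143 146 148
185  30  31  31  28  26  40  71  93 106 116 116 116 115 115 116 116 116 115 116 116 115 117 120 124 130 129 116 125 143 144 144 143 142 144 146
186  44  26  28  39  70  93 105 116 116 116 116 116 116 115 115 116 116 116 116 116 114 109 107 111 117 112  98 110 142 143 143 143 143 138 129
187  87  78  70  92 105 116 115 117 116 116 115 116 116 115 116 115 116 116 120 127 121  94 
[... 2807 characters left out ...]
 168 171 190 208 210 205 204 192 186 185 185 176 182 181 195 202 190 173 160 160 167 188 197 189 183 166 175 201 198 184 165
208 162 163 163 163 165 172 183 206 221 214 207 180 175 181 180 181 182 183 182 184 189 190 188 189 199 191 184 164 153 155 156 168 187 198 186
209 160 162 163 171 183 184 191 198 190 191 201 196 183 179 180 181 181 182 183 186 191 198 212 212 196 164 154 159 158 156 155 154 160 178 192
210 191 174 191 200 187 180 177 175 164 173 186 200 205 187 179 179 180 186 201 205 189 183 198 203 193 169 154 156 159 159 156 155 155 165 197
211 214 207 199 185 171 167 164 165 168 170 170 183 205 204 193 184 200 204 194 191 180 178 182 183 188 189 182 161 157 158 159 166 187 196 188
```

Request:
servo_tool:
  increments:
    - [[0, 0, 0], [0, 0, 0], -1]
    - [[0, 0, 0], [0, 0, 0], -1]
    - [[0, 0, 0], [0, 0, 0], -1]
    - [[0, 0, 0], [0, 0, 0], -1]

```text
clock: 18.75
tcp_pos: [0.5097, 0.0374, 0.0326]
ee_rot: [0.124, 0.048, 0.991, -0.006]
contact_force: [0.2, -0.2, 0.4]
gripper_width: 0.0005
gripper_force: 0.0
```

Run:
```python
from h import *
c=snap('side','s8');im=c['image'].astype(int).mean(2);o=load('s7')['image'].astype(int).mean(2)
print(np.abs(im-o)[180:215,305:350].max(), sense()['contact_force'].round(1))
# expected ring outline: sides at y +-22 in bracket frame
u=np.array([.995,-.0998]);v=np.array([.0998,.995])
for th in (1.2,1.4,1.6,1.92):
    e=np.radians(20)-th
    for r,y in((.03,.022),(.03,-.022),(.045,.022),(.045,-.022),(.06,0)):
        a=np.array([.5537,.0333])-u*r*np.cos(e)+v*y; q=proj(c,[*a,.105+r*np.sin(e)]); print(th,r,y,q.round(1),im[tuple(q[::-1].round().astype(int))])
```

```text
125.66666666666667 [-0.5 -0.2  0. ]
1.2 0.03 0.022 [324.2 190.2] 134.66666666666666
1.2 0.03 -0.022 [331.5 197.5] 126.66666666666667
1.2 0.045 0.022 [321.2 194.3] 189.66666666666666
1.2 0.045 -0.022 [328.4 201.7] 123.0
1.2 0.06 0 [321.8 202.1] 192.33333333333334
1.4 0.03 0.022 [325.6 190.8] 87.0
1.4 0.03 -0.022 [332.9 198.1] 89.0
1.4 0.045 0.022 [323.4 195.2] 168.33333333333334
1.4 0.045 -0.022 [330.6 202.5] 117.33333333333333
1.4 0.06 0 [324.7 203.1] 191.0
1.6 0.03 0.022 [327.3 191. ] 86.66666666666667
1.6 0.03 -0.022 [334.6 198.3] 65.0
1.6 0.045 0.022 [325.9 195.5] 141.0
1.6 0.045 -0.022 [333.1 202.8] 123.66666666666667
1.6 0.06 0 [328.  203.5] 181.0
1.92 0.03 0.022 [330.1 190.7] 102.0
1.92 0.03 -0.022 [337.4 197.9] 140.33333333333334
1.92 0.045 0.022 [330.  194.9] 86.66666666666667
1.92 0.045 -0.022 [337.3 202.2] 162.0
1.92 0.06 0 [333.6 202.7] 67.0
```

It was still swinging (damped). The far edge is now dark at the shut position (334,203). Backing off and then checking.

Request:
servo_tool:
  increments:
    - [[10, 0, -2.5], [0, 0, 0], -1]
    - [[10, 0, -2.5], [0, 0, 0], -1]
    - [[-2, 0, -15], [0, 0, 0], -1]
    - [[-5, 0, -29], [0, 0, 0], -1]
    - [[-5, 0, -29], [0, 0, 0], -1]
    - [[-5, 0, -29], [0, 0, 0], -1]
    - [[30, 0, 0], [0, 0, 0], -1]
    - [[30, 0, 0], [0, 0, 0], -1]
    - [[0, 0, 0], [0, 0, 0], -1]
    - [[0, 0, 0], [0, 0, 0], -1]

```text
clock: 19.8
tcp_pos: [0.4242, 0.0448, 0.1109]
ee_rot: [0.125, 0.048, 0.991, -0.008]
contact_force: [1.7, 0.3, 0.8]
gripper_width: 0.0005
gripper_force: 0.0
```

Run:
```python
from h import *
print(sense()['tcp_pos'],sense()['contact_force'].round(1))
c=snap('side','s9');im=c['image'].astype(int).mean(2);b=load('side0')['image'].astype(int).mean(2)
for y in range(170,210): print(y,' '.join('%3d'%v if abs(v-w)>12 else '  .' for v,w in zip(im[y,310:345],b[y,310:345])))
for P in [(.5537,.0333,.14),(.5537,.0333,.045),(.5537,.0333,.056),(.4977,.0389,.1255)]: print(proj(c,P))
```

```text
[0.42418816 0.04482069 0.11086824] [1.7 0.3 0.8]
170   .   .   .   .   .   .   .   .   .   .   .   .   .   .   .   .   .   .   .   .   .   .   .   .   .   .   .   .   .   .   .   .   .   .   .
171   .   .   .   .   .   .   .   .   .   .   .   .   .   .   .   .   .   .   .   .   .   .   .   .   .   .   .   .   .   .   .   .   .   .   .
172   .   .   .   .   .   .   .   .   .   .   .   .   .   .   .   .   .   .   .   .   .   .   .   .   .   .   .   .   .   .   .   .   .   .   .
173   .   .   .   .   .   .   .   .   .   .   .   .   .   .   .   .   .   .   .   .   .   .   .   .   .   .   .   .   .   .   .   .   .   .   .
174   .   .   .   .   .   .   .   .   .   .   .   .   .   .   .   .   .   .   .   .   .   .   .   .   .   .   .   .   .   .   .   .   .   .   .
175   .   .   .   .   .   .   .   .   .   .   .   .   .   .   .   .   .   .   .   .   .   .   .   .   .   . 149   .   .   .   .   .   .   .   .
176   .   .   .   .   .   .   .   .   .   .   .   .   .   .   .   .   .   .   .   .   . 128   . 140 136 129 124 145   .   .   .   .   .   .   .
177   .   .   .   .   .   .   .   .   .   .
[... 4120 characters left out ...]
   .   .   .
206   .   .   .   .   .   .   .   .   .   .   .   .   .   .   .   .   .   .   .   .   .   .   .   .   .   .   .   .   .   .   .   .   .   .   .
207   .   .   .   .   .   .   .   .   .   .   .   .   .   .   .   .   .   .   .   .   .   .   .   .   .   .   .   .   .   .   .   .   .   .   .
208   .   .   .   .   .   .   .   .   .   .   .   .   .   .   .   .   .   .   .   .   .   .   .   .   .   .   .   .   .   .   .   .   .   .   .
209   .   .   .   .   .   .   .   .   .   .   .   .   .   .   .   .   .   .   .   .   .   .   .   .   .   .   .   .   .   .   .   .   .   .   .
[333.96004102 175.03205984]
[333.56223365 202.65317823]
[333.60641439 199.58555886]
[316.4141305  184.35107253]
```

Now the ring hangs vertically at column 337, with its far edge at (334.5,204) below the pin tip. The bar and everything around it is unchanged, and the arm is clear.

```bash
python3 -c "
from rig import hand_in
print(hand_in())"
```

```text
the job is handed in; nothing more can be done
None
```

The pin is home through the bar with its ring shut below the point (checked in the last side image), the arm is clear of everything, and the job is handed in at about 20 s; no verdict came back.

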